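# Take the two pantry stacks apart and put each piece in its own place

### The job

Take the two stacks on the counter apart and put each piece upright in the place made for its shape: the long tin in the long tray, the square caddy in the square tray, the small round box in the round tray, and the measuring cup pressed fully home in the foam block with its handle in the slot. Lower each one right down before letting go, do not let it fall, and leave the amber jar and the white tub where they stand.

Things in the scene. Friction and masses are not known exactly. Their poses are not given: they have to be found in the camera images.
- long_tin: Closed steel tin, plain rectangular block 60 x 116 x 50 mm high (60 along its x, 116 along its y). Origin: centre of its underside. At the start it stands on the counter as the lower piece of one of two stacks. 0.2 to 0.4 kg.
- square_caddy: Closed white square caddy, block 64 x 64 x 50 mm high, sides along its x and y. Origin: centre of its underside. Stands on the counter as the lower piece of the other stack. 0.2 to 0.42 kg.
- round_box: Small round closed wooden box, 46 mm diameter, 40 mm high. Origin: centre of its underside. At the start it stands on top of the long tin or of the square caddy. About 80 g.
- cup: Open aluminium measuring cup, upright, 52 mm outer diameter, 56 mm high, wall 3 mm. Loop handle along its +x to 58 mm from the axis, an 8 mm round bar, 10 to 52 mm above the underside. Origin: centre of its underside, on the cup's axis. Starts on top of the tin or the caddy, whichever the round box is not on. Grip it across its y, clear of the handle. 90 g.
- long_tray: Fixed dark wooden tray, rectangular, inside 80 (x) x 136 (y) mm, outside 90 x 146 mm; rim 10 mm high, floor 4 mm above the counter. Origin: centre of its underside, on the counter. Place of the long tin.
- square_tray: Fixed dark wooden tray, square, inside 84 x 84 mm, outside 94 x 94 mm; rim 10 mm high, floor 4 mm above the counter. Origin: centre of its underside. Place of the square caddy.
- round_tray: Fixed dark wooden round tray, inside diameter 66 mm, outside 76 mm; rim 10 mm high, floor 4 mm above the counter. Origin: centre of its underside. Place of the round box.
- foam_block: Fixed black rigid foam block, 26 mm high, x -46 to +66, y -44 to +44 mm. Pocket: eight-sided well 60 mm across flats, 20 mm deep (floor 6 mm above the counter), with a handle slot as deep, 20 mm wide, from the well along +x to 62 mm from the origin. Origin: on the well's axis at counter level. Place of the cup, which fits only with its handle (+x) in the slot (+x).
- amber_jar: Closed amber glass jar with steel lid, about 76 mm diameter, 100 mm high, standing on the counter. Origin: centre of its underside. To be left alone.
- white_tub: Empty open white plastic tub, about 96 mm diameter, 60 mm high, standing on the counter beside the jar. Origin: centre of its underside. To be left alone.
Not all that is in view belongs to the job. What is shaped like the cup but blue or turquoise is not meant.

How it is judged:
By the outcome, as a careful person would: the job done as asked, in the order asked, and still so for the second after the job is handed in, with the robot touching nothing.
It also fails if it takes over 112 s, if anything falls off the work surface, if the arm or the gripper's body presses on something with over 40 N, if the wrist force passes 120 N, or if a joint passes its speed limit or range.

### The arm

A 7-joint arm with a two-finger parallel gripper is mounted at the origin on the work surface. World frame = base frame: x ahead of the robot, y to its left, z up, the work surface at z = 0. Lengths are in m, angles in degrees, forces in N, time in s.
With the tool pointing down it reaches from about 0.425 to 0.925 m from the base axis. Payload 6.8 kg.
Tool frame: the origin (TCP) lies at the very end of the fingers, on their centre line; the grasp point (between the pads) lies pinch_z behind it (pinch_z is the distance from the TCP to the grasp point, in m); z points along the fingers, y is the line along which they close (so a half turn about z gives the same grasp; the last joint's range is limited). The gripper opens to 85 mm and grips with 20 to 120 N. Pads are 22 mm wide; open, the fingers measure 114 mm over their backs; the gripper's body (76 mm by 85 mm) begins 54 mm behind the grasp point. The pads swing forward as they close: fully open they stand 13 mm farther back than shut.
Start: joints at [58.149, 27.33, 1.283, 89.118, -0.659, 63.558, -4.761], TCP at [0.292, -0.608, 0.199] pointing down, gripper open.
Joint ranges: [-169.35, 169.35], [-19.33, 120.38], [-80.79, 83.38], [13.8, 139.57], [-78.32, 258.32], [9.67, 109.79], [-169.56, 169.56]. Speed limits (degrees/s): [136.94, 136.94, 180, 180, 180, 180, 180].

### API

Orientations are given as a 3x3 rotation matrix whose columns are the frame's x, y, z axes.
In Python, from rig import * gives the robot as it stands.
- The arm moves only by the shell command python3 -m creep 'ROWS' [FORCE]. ROWS is JSON, a list that holds one entry, the list of rows, each a list of 7 numbers: the closure, from -1 (fully open) to 1 (shut), then the shift along the tool's x, y, z in m, then the turn, a rotation vector about the tool's x, y, z in rad. A call has exactly 8 rows; each row is the pose to reach, as a shift and turn from the pose commanded when the call began, along the tool's axes at that moment; what a row does not reach only later rows make up. A row lasts 1/8 s, in which the tool goes at most 62.5 mm and 10.7 degrees, less where a joint would pass 70% of its speed; a pose out of reach is approached as far as the arm can. A call with a gripper value outside its range is refused whole. The fingers move at their own pace and stop on an object; FORCE is the grip in N (left out, the last holds). Time passes only in rows, so rows that repeat a pose let the fingers close, or fill a call up. It gives the time, the measured TCP pose, the force, the opening and the grip force at its end, in the units of the state.
- get_obs(): the state, without advancing time (a new reading comes with each control period).
- capture(name): name is "scene" or "top" or "wrist"; returns a dict with "image" (420x560x3 uint8, red, green, blue), "depth" (420x560 float32, m along the optical axis (not along the pixel's ray), 0 where there is no reading), "vertical_fov" (degrees; the focal length in pixels is half the picture's height over the tangent of half this angle, whatever the lens; pixels are square), "cx", "cy" (the principal point, pixels), "rvec" (rotation vector, rad) and "tvec" (3), from world to camera coordinates, as OpenCV has them. Camera axes: x right, y down, z forward; pixel columns grow to the right and rows downward; lengths in m; the calibration is good to about 2 mm. The wrist camera is an equidistant fisheye: a pixel r from the principal point sees the ray r / f radians off the axis. A picture is of the moment at which its call begins.
- sign_off(): hands the job in; it is judged then, once.
The state is a dict: "clock": time; "q": joint angles; "joint_velocities": joint speeds; "joint_torque": joint torques, N m; "tool_pos": TCP position; "orientation": TCP orientation; "contact_force": force on the tool from outside, world axes, zero at the start; "wrist_torque": the same for the moment, N m; "gripper_width": opening from 0.0 (shut) to 1.0 (fully open); "finger_force": force on a finger pad.
Only numpy, scipy, OpenCV 4.12 (cv2) and the standard library are available. Lean on these libraries where they do the work, as an engineer would, in place of code of your own. Each camera call takes 0.05 s, during which the arm holds its last target. There are 200 camera calls.

## Working session

There is one attempt and no reset: what is moved stays moved. The work goes in short steps, Python scripts to look and compute and a shell command to move; the robot and the scene stay as the last step left them, time stands still between calls to the robot, and variables do not carry over. Pictures are saved under pics/ and viewed, at most 14 in all, crops included, and the job is handed in when it is done.

```bash
ls; mkdir -p pics; python3 - <<'E'
from rig import *
import cv2,pickle
o=get_obs();print({k:(v if not hasattr(v,'round') else v) for k,v in o.items()})
try: print(pinch_z)
except Exception as e: print(e)
d={}
for n in("scene","top"):
    c=capture(n);d[n]=c;cv2.imwrite(f"pics/{n}0.png",c["image"][...,::-1]);print(n,c["vertical_fov"],c["cx"],c["cy"],c["rvec"],c["tvec"])
pickle.dump(d,open("cap0.pkl","wb"))
E
```

```text
pics
{'clock': 0.0, 'q': array([58.14863263, 27.37531217,  1.27819161, 89.1793514 , -0.65927942,
       63.55606017, -4.76312504]), 'joint_velocities': array([-0.082712  ,  0.10526798, -0.01366701,  0.04078537, -0.03644077,
        0.02042818,  0.04624095]), 'joint_torque': array([-3.46120951e-04, -5.96443212e+01,  1.60778124e+00, -2.81199718e+01,
        1.24311840e-02,  9.30139533e-03, -2.70689412e-06]), 'tool_pos': array([ 0.29199104, -0.60785498,  0.19802314]), 'orientation': array([[ 9.01390943e-01,  4.33005298e-01, -8.82622776e-04],
       [ 4.33006183e-01, -9.01389576e-01,  1.57444270e-03],
       [-1.13844938e-04, -1.80136951e-03, -9.99998371e-01]]), 'contact_force': array([-0.69494784,  0.07927923, -0.47536448]), 'wrist_torque': array([ 0.02474404, -0.03762825, -0.03712097]), 'finger_force': 0.0, 'gripper_width': 1.004521069616307}
0.0187
scene 48.506597929360936 277.45922850012283 216.23862824683962 [ 0.96390054  2.46068938 -1.02782671] [ 0.31890205 -0.17665702  1.18488699]
top 42.21273420410456 280.44480765210466 212.45433966713196 [ 2.14214313 -2.14181039  0.13951824] [0.03057268 0.48852058 1.27938209]
```

View pics/scene0.png

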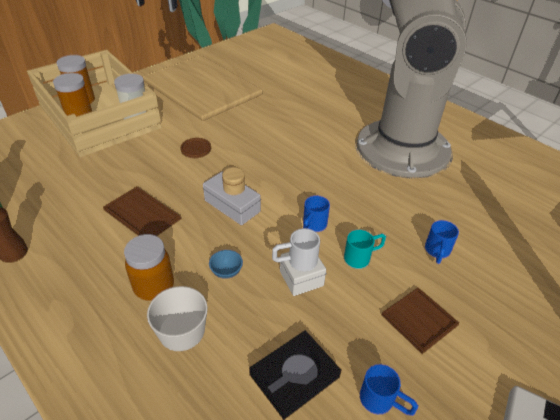

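View pics/top0.png

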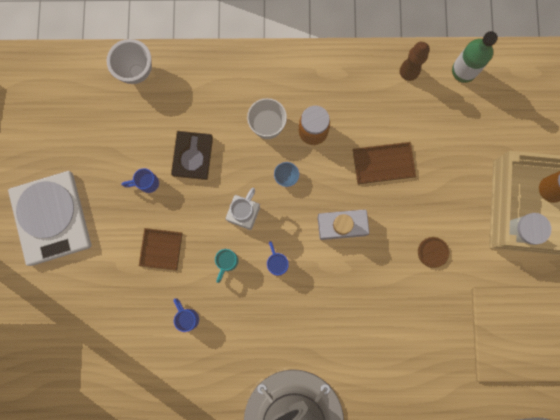

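Scene view: tin with the round box at (232,195), caddy with the grey cup at (303,265). Top view: tin/box (343,225), caddy/cup (242,211), foam (192,155), long tray (384,163), square tray (161,249), round tray (433,252), jar (315,125), tub (267,118).

Cup candidates (top pixels): grey (242,209), blue (146,181), blue (278,264), blue (186,320) and turquoise (226,260). Only the grey one is aluminium and stands on the caddy, so that is the cup. I'll confirm it in a crop.

```bash
cat > h.py <<'E'
import numpy as np, cv2
def cam(c):
    R=cv2.Rodrigues(np.array(c["rvec"],float))[0];t=np.array(c["tvec"],float)
    f=c["image"].shape[0]/2/np.tan(np.radians(c["vertical_fov"]/2));return R,t,f
def rays(c,uv,fish=False):
    R,t,f=cam(c);p=(np.atleast_2d(uv)-[c["cx"],c["cy"]])/f
    if fish:
        r=np.linalg.norm(p,axis=1,keepdims=True)+1e-9
        d=np.hstack([p/r*np.sin(r),np.cos(r)])
    else: d=np.hstack([p,np.ones((len(p),1))])
    return -R.T@t,d@R
def plane(c,uv,z,fish=False):
    o,d=rays(c,uv,fish);return (o+d*((z-o[2])/d[:,2])[:,None])[:,:2]
def cloud(c,fish=False):
    H,W=c["depth"].shape;u,v=np.meshgrid(np.arange(W),np.arange(H))
    o,d=rays(c,np.stack([u.ravel(),v.ravel()],1),fish);R=cam(c)[0]
    P=o+d*(c["depth"].ravel()/(d@R[2]))[:,None];P[c["depth"].ravel()==0]=np.nan
    return P.reshape(H,W,3)
E
python3 - <<'E'
from h import *;import pickle
d=pickle.load(open("cap0.pkl","rb"));c=d["top"];P=cloud(c);hsv=cv2.cvtColor(c["image"],cv2.COLOR_RGB2HSV)
def roi(u0,u1,v0,v1):
    m=np.zeros(P.shape[:2],bool);m[v0:v1,u0:u1]=1;return m
V=hsv[...,2]
print("table z",np.nanmedian(P[280:300,400:440,2]))
def big(m):
    n,l,s,_=cv2.connectedComponentsWithStats(m.astype(np.uint8));return l==1+np.argmax(s[1:,4])
def rect(n,m,z):
    m=big(m);k=max(cv2.findContours(m.astype(np.uint8),0,2)[0],key=cv2.contourArea)[:,0].astype(float)
    w=plane(c,k,z);(x,y),(a,b),_=r=cv2.minAreaRect((w*1000).astype(np.float32))
    (cx,cy),R=cv2.minEnclosingCircle((w*1000).astype(np.float32))
    q=cv2.boxPoints(r);e=q[1]-q[0];g=q[2]-q[1]
    L=e if np.hypot(*e)>np.hypot(*g) else g
    print(n,"c",round(x,1),round(y,1),"size",round(a,1),round(b,1),"long ang",round(np.degrees(np.arctan2(L[1],L[0])),1),"circ",round(cx,1),round(cy,1),round(R,1))
for n,r,t in (("longtray",(340,430,130,195),110),("squaretray",(130,192,220,280),110),("roundtray",(410,455,230,275),110)):
    rect(n,roi(*r)&(V<t),.010)
rect("foam",roi(165,220,125,185)&(V<60),.026)
Z=P[...,2]
for n,r,zz in (("tin",(310,375,205,245),.05),("box",(310,375,205,245),.09),("caddy",(220,270,185,235),.05),("cuprim",(220,270,180,235),.106),("tub",(240,290,95,140),.06),("jar",(295,335,100,150),.1)):
    rect(n,roi(*r)&(abs(Z-zz)<.008),zz)
m=big(roi(220,270,180,235)&(abs(Z-.1)<.012))
p=P[m];print("cup pts",p[:,:2].min(0),p[:,:2].max(0))
a=cv2.resize(c["image"][110:290,115:295],(590,590),interpolation=2)
cv2.imwrite("pics/cropA.png",a[...,::-1])
E
```

```text
table z -0.0005546515204943869
longtray c 617.7 -225.1 size 92.0 145.5 long ang -82.7 circ 616.4 -225.1 84.2
squaretray c 401.5 323.9 size 93.6 91.7 long ang 83.3 circ 402.3 324.4 62.9
roundtray c 394.9 -339.8 size 68.4 68.0 long ang 90.0 circ 394.2 -340.2 36.3
foam c 648.2 269.8 size 3.4 5.6 long ang -24.8 circ 648.5 270.5 2.9
tin c 459.3 -119.0 size 60.5 116.0 long ang -85.0 circ 458.6 -119.7 63.5
box c 454.9 -115.3 size 43.7 44.2 long ang -0.7 circ 454.4 -115.0 23.1
caddy c 489.5 122.0 size 63.8 64.4 long ang -20.9 circ 489.6 122.1 42.7
cuprim c 499.6 119.8 size 50.9 73.3 long ang -2.4 circ 500.4 113.2 40.3
tub c 719.6 64.5 size 93.6 92.5 long ang 44.3 circ 719.4 65.2 48.2
jar c 700.0 -50.0 size 63.5 65.7 long ang -0.2 circ 700.4 -51.3 33.9
cup pts [0.46253662 0.09130548] [0.5374389  0.14572467]
```

View pics/cropA.png

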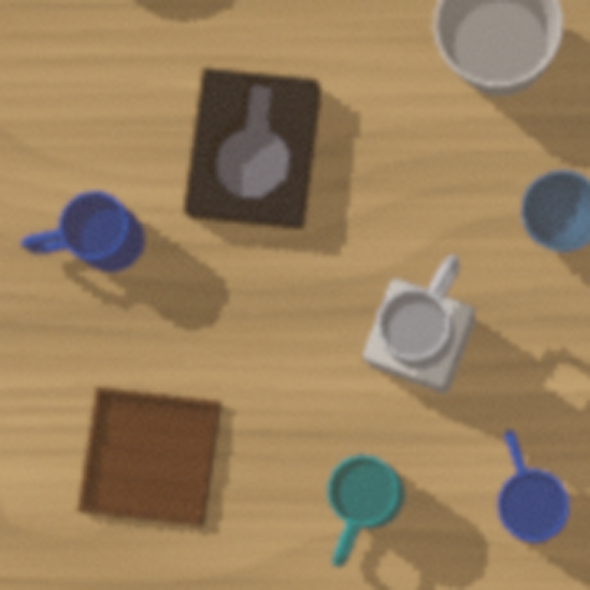

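The crop confirms the grey cup at crop (416,325), on the caddy, with its handle toward (452,260). The foam slot points up, to crop (260,90). Next I refine the foam, cup and round tray.

```bash
python3 - <<'E'
from h import *;import pickle
d=pickle.load(open("cap0.pkl","rb"));c=d["top"];P=cloud(c);Z=P[...,2];hsv=cv2.cvtColor(c["image"],cv2.COLOR_RGB2HSV)
def roi(u0,u1,v0,v1):
    m=np.zeros(Z.shape,bool);m[v0:v1,u0:u1]=1;return m
def big(m):
    n,l,s,_=cv2.connectedComponentsWithStats(m.astype(np.uint8));return l==1+np.argmax(s[1:,4])
def rect(n,m,z):
    k=max(cv2.findContours(m.astype(np.uint8),0,2)[0],key=cv2.contourArea)[:,0].astype(float)
    r=cv2.minAreaRect((plane(c,k,z)*1000).astype(np.float32));q=cv2.boxPoints(r);e=q[1]-q[0];print(n,np.round(r[0],1),np.round(r[1],1),"ang",np.round(np.degrees(np.arctan2(e[1],e[0])),1))
    print("  ell",[np.round(t,1) for t in cv2.fitEllipse((plane(c,k,z)*1000).astype(np.float32))])
rect("foam",big(roi(165,222,122,187)&(abs(Z-.026)<.006)),.026)
w=big(roi(172,215,132,175)&(Z<.016)&(Z>-.002));rect("pocket",w,.006)
for nm,u in (("square",(135,190,223,275)),("round",(412,455,232,273)),("long",(345,425,135,192))):
    m=roi(*u)&(Z>.0015); m&=(hsv[...,2]<150)&True; rect(nm,big(m),.010)
# cup rim and handle
m=big(roi(215,275,175,235)&(Z>.07));p=P[m]
k=cv2.morphologyEx(m.astype(np.uint8),cv2.MORPH_OPEN,cv2.getStructuringElement(2,(11,11)))
rect("cupbody",k,.106)
kk=max(cv2.findContours(k,0,2)[0],key=cv2.contourArea)[:,0].astype(float);ce=plane(c,kk,.106).mean(0)
h=m&~k.astype(bool);hp=P[big(h)];hp=hp[np.linalg.norm(hp[:,:2]-ce,axis=1)>.035]
print("n",len(hp),"handle",hp.mean(0),"dir",np.degrees(np.arctan2(*(hp.mean(0)[:2]-ce)[::-1])),"far",np.linalg.norm(hp[:,:2]-ce,axis=1).max())
# pocket slot direction
q=P[w][:,:2];print("pocket mean",q.mean(0))
E
```

```text
foam [636.2 251.7] [ 89.5 113.4] ang -5.9
  ell [array([636.8, 251.9]), array([ 98.8, 144. ]), np.float64(84.5)]
pocket [646.6 255.9] [60.3 87.8] ang -0.1
  ell [array([635.4, 255.8]), array([54. , 92.6]), np.float64(81.3)]
square [400.2 320.2] [105.8  98.5] ang -7.4
  ell [array([402.3, 324. ]), array([105.3, 116.9]), np.float64(78.5)]
round [ 395.1 -340.2] [77.2 74.8] ang -35.3
  ell [array([ 394.6, -340.5]), array([74.5, 76.6]), np.float64(150.3)]
long [ 614.5 -225.1] [106.7 160. ] ang -87.6
  ell [array([ 617.8, -225. ]), array([106.2, 173.6]), np.float64(2.8)]Traceback (most recent call last):
  File "<stdin>", line 18, in <module>
  File "<stdin>", line 8, in rect
ValueError: max() iterable argument is empty
```

```bash
cat > go.py <<'E'
import sys,numpy as np
from rig import *
from scipy.spatial.transform import Rotation as Ro
o=get_obs();p=np.array(o["tool_pos"]);R=np.array(o["orientation"])
print("t",round(o["clock"],2),"p",np.round(p,4),"psi",round(np.degrees(np.arctan2(R[1,0],R[0,0])),1),"w",round(o["gripper_width"],3),"F",np.round(o["contact_force"],1))
if len(sys.argv)>4:
    x,y,z,a=map(float,sys.argv[1:5]);c,s=np.cos(np.radians(a)),np.sin(np.radians(a))
    T=np.array([[c,s,0],[s,-c,0],[0,0,-1]])
    print("shift",np.round(R.T@([x,y,z]-p),4),"turn",np.round(Ro.from_matrix(R.T@T).as_rotvec(),4))
E
python3 go.py .4549 -.1153 .2 95
python3 - <<'E'
from h import *;import pickle
c=pickle.load(open("cap0.pkl","rb"))["top"]
a=plane(c,[241.9,209.2],.106)[0];b=plane(c,[252.9,189.3],.098)[0];print(a,b,np.linalg.norm(b-a),np.degrees(np.arctan2(*(b-a)[::-1])))
P=cloud(c);Z=P[...,2];m=np.zeros(Z.shape,bool);m[180:235,215:275]=1;m&=(Z>.096)&(Z<.112)
q=P[m][:,:2];(x,y)=(.4885,.1197)
for _ in range(10):
    r=np.hypot(*(q-[x,y]).T);s=q[(r<.03)&(r>.018)];A=np.c_[2*s,np.ones(len(s))];x,y,k=np.linalg.lstsq(A,(s**2).sum(1),rcond=None)[0]
r=np.hypot(*(q-[x,y]).T);h=q[r>.036].mean(0);print("fit",x,y,np.sqrt(k+x*x+y*y),len(s),"dir",np.degrees(np.arctan2(h[1]-y,h[0]-x)),r.max(),(r>.036).sum())
E
```

```text
t 0.1 p [ 0.292  -0.6079  0.1981] psi 25.7 w 1.0 F [-0.4  0.7  1. ]
shift [ 0.3601 -0.3735 -0.0013] turn [-1.5000e-03 -9.0000e-04 -1.2102e+00]
[0.48593126 0.11798069] [0.53367401 0.09368535] 0.05356896320511059 -26.970643106147357
fit 0.48817146124980987 0.12041034646391596 0.024405222215226674 114 dir -28.794434637353756 0.05546946455861473 24
```

```bash
python3 -m creep '[[[-1,0.045,-0.047,0,0,0,-0.15],[-1,0.09,-0.094,0,0,0,-0.3],[-1,0.135,-0.14,0,0,0,-0.45],[-1,0.18,-0.187,0,0,0,-0.6],[-1,0.225,-0.234,0,0,0,-0.75],[-1,0.27,-0.28,0,0,0,-0.9],[-1,0.315,-0.327,0,0,0,-1.05],[-1,0.36,-0.374,0,0,0,-1.2]]]' 30; python3 go.py .4549 -.1153 .062 95
```

```text
clock: 1.1
tool_pos: [0.449, -0.1318, 0.199]
orientation: [[-0.082, 0.997, 0.0], [0.997, 0.082, -0.0], [-0.0, 0.0, -1.0]]
contact_force: [0.2, -0.7, -0.1]
gripper_width: 1.005
finger_force: 0.0
t 1.1 p [ 0.449  -0.1318  0.199 ] psi 94.7 w 1.005 F [ 0.2 -0.7 -0.1]
shift [0.016  0.0072 0.137 ] turn [ 0.0001  0.0003 -0.0056]
```

```bash
python3 -m creep '[[[-1,0,0,0.01,0,0,0],[-1,0,0,0.03,0,0,0],[-1,0,0,0.05,0,0,0],[-1,0,0,0.07,0,0,0],[-1,0,0,0.08,0,0,0],[-1,0,0,0.08,0,0,0],[-1,0,0,0.08,0,0,0],[-1,0,0,0.08,0,0,0]]]' 30; python3 go.py .4549 -.1153 .062 95; python3 - <<'E'
from h import *;from rig import *
c=capture("wrist");cv2.imwrite("pics/w1.png",c["image"][...,::-1])
E
```

```text
clock: 2.1
tool_pos: [0.4494, -0.1339, 0.1197]
orientation: [[-0.077, 0.997, 0.001], [0.997, 0.077, -0.0], [-0.001, 0.001, -1.0]]
contact_force: [0.4, -0.5, 0.3]
gripper_width: 0.999
finger_force: 0.0
t 2.1 p [ 0.4494 -0.1339  0.1197] psi 94.4 w 0.999 F [ 0.4 -0.5  0.3]
shift [0.0181 0.0068 0.0577] turn [ 0.0013  0.0006 -0.0105]
```

View pics/w1.png

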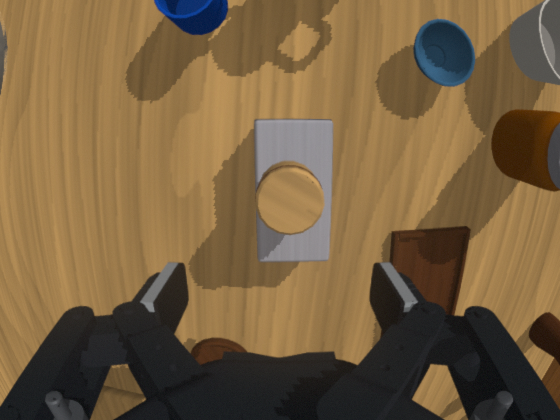

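Wrist view: the box at (290,198) sits on the tin, between and ahead of the fingers (about 185 to 375 px across). The measured offset agrees, so I go down and grip.

```bash
python3 -m creep '[[[-1,0.01,0.004,0,0,0,0],[-1,0.018,0.007,0,0,0,0],[-1,0.018,0.007,0.01,0,0,0],[-1,0.018,0.007,0.025,0,0,0],[-1,0.018,0.007,0.042,0,0,0],[-1,0.018,0.007,0.055,0,0,0],[-1,0.018,0.007,0.055,0,0,0],[0.2,0.018,0.007,0.055,0,0,0]]]' 30; python3 -m creep '[[[1,0,0,0,0,0,0],[1,0,0,0,0,0,0],[1,0,0,0,0,0,0],[1,0,0,0,0,0,0],[1,0,0,0,0,0,0],[1,0,0,0,0,0,0],[1,0,0,-0.01,0,0,0],[1,0,0,-0.03,0,0,0]]]' 30; python3 go.py .3950 -.3402 .12 30;
```

```text
clock: 3.15
tool_pos: [0.4547, -0.1152, 0.0641]
orientation: [[-0.077, 0.997, 0.0], [0.997, 0.077, 0.0], [-0.0, 0.0, -1.0]]
contact_force: [0.2, 1.2, -0.2]
gripper_width: 0.82
finger_force: 0.0
clock: 4.15
tool_pos: [0.454, -0.115, 0.0943]
orientation: [[-0.077, 0.997, -0.001], [0.997, 0.077, 0.0], [0.001, -0.001, -1.0]]
contact_force: [0.2, 0.4, -0.1]
gripper_width: 0.0
finger_force: 0.0
t 4.15 p [ 0.454  -0.115   0.0943] psi 94.4 w 0.0 F [ 0.2  0.4 -0.1]
shift [-0.22   -0.0762 -0.0257] turn [-1.5000e-03  2.0000e-04  1.1244e+00]
```

```bash
python3 - <<'E'
from h import *;from rig import *
c=capture("wrist");s=capture("scene")
P=cloud(capture("top"));Z=P[...,2];print(Z[215:235,330:356].max())
a=np.vstack([c["image"][80:380],cv2.resize(s["image"][100:320,100:380],(560,300))])
cv2.imwrite("pics/w2.png",a[...,::-1])
E
```

```text
nan
```

View pics/w2.png

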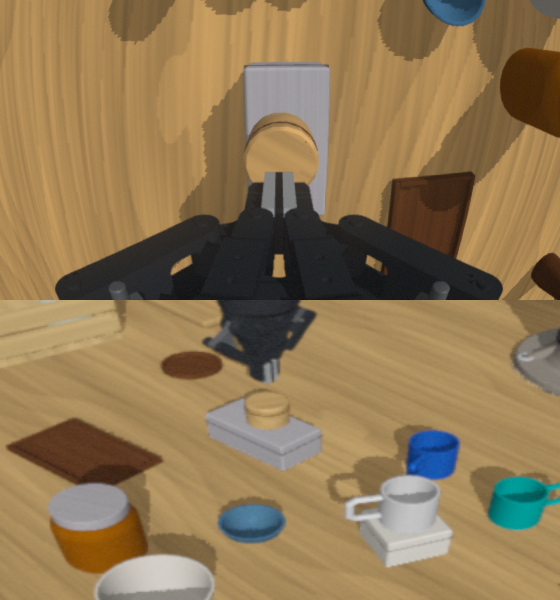

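The box still stands on the tin, around (282,150) in the wrist half, and the closed fingertips at (278,180) seem short of it. I'll measure its position from the other cameras.

```bash
python3 - <<'E'
from h import *;from rig import *
def big(m):
    n,l,s,_=cv2.connectedComponentsWithStats(m.astype(np.uint8));return l==1+np.argmax(s[1:,4])
for n in("scene","wrist","top"):
    c=capture(n);P=cloud(c,n=="wrist");Z=P[...,2];near=(abs(P[...,0]-.455)<.1)&(abs(P[...,1]+.115)<.1)
    hsv=cv2.cvtColor(c["image"],cv2.COLOR_RGB2HSV);wood=(hsv[...,1]>60)&(hsv[...,2]>90)
    for lab,zz,col in(("box",.09,wood),("tin",.05,~wood)):
        m=near&(abs(Z-zz)<.006)&col
        if m.sum()<30: print(n,lab,m.sum());continue
        m=big(m);p=P[m];r=cv2.minAreaRect((p[:,:2]*1000).astype(np.float32));print(n,lab,m.sum(),np.round(r[0],1),np.round(r[1],1),"z",np.median(p[:,2]).round(4),"ell",)
print(get_obs()["tool_pos"])
c=capture("wrist");R,t,f=cam(c);print("wristcam at",-R.T@t)
E
```

```text
scene box 272 [ 457.7 -114.6] [43.1 45.4] z 0.0888 ell
scene tin 756 [ 461.8 -118.7] [ 62.9 117.4] z 0.0487 ell
wrist box 3413 [ 455.8 -112. ] [45.5 37.1] z 0.0898 ell
wrist tin 5722 [ 460.8 -119.5] [ 59.8 114.6] z 0.0498 ell
top box 43 [445.5 -99.8] [31.4  9.8] z 0.0893 ell
top tin 360 [457.3 -87. ] [60.2 52.1] z 0.0494 ell
[ 0.45412817 -0.11517012  0.09365614]
wristcam at [ 0.44918854 -0.0437226   0.26844663]
```

```bash
python3 -m creep '[[[-1,0.001,0,-0.005,0,0,0],[-1,0.001,0.001,-0.005,0,0,0],[-1,0.001,0.001,-0.005,0,0,0],[-1,0.001,0.001,-0.005,0,0,0],[-1,0.001,0.001,-0.005,0,0,0],[-1,0.001,0.001,0.01,0,0,0],[-1,0.001,0.001,0.025,0,0,0],[-1,0.001,0.001,0.036,0,0,0]]]' 40;  python3 -m creep '[[[-1,0,0,0,0,0,0],[1,0,0,0,0,0,0],[1,0,0,0,0,0,0],[1,0,0,0,0,0,0],[1,0,0,0,0,0,0],[1,0,0,0,0,0,0],[1,0,0,0,0,0,0],[1,0,0,0,0,0,0]]]' 40; python3 go.py
```

```text
clock: 5.5
tool_pos: [0.4546, -0.1139, 0.0564]
orientation: [[-0.077, 0.997, -0.002], [0.997, 0.077, 0.0], [0.001, -0.002, -1.0]]
contact_force: [-0.0, 0.1, -0.7]
gripper_width: 1.0
finger_force: 0.0
clock: 6.5
tool_pos: [0.4554, -0.1141, 0.058]
orientation: [[-0.077, 0.997, 0.0], [0.997, 0.077, -0.0], [-0.0, 0.0, -1.0]]
contact_force: [0.0, -0.3, -0.8]
gripper_width: -0.0
finger_force: 0.0
t 6.5 p [ 0.4554 -0.1141  0.058 ] psi 94.4 w -0.0 F [ 0.  -0.3 -0.8]
```

```bash
python3 - <<'E'
from h import *;from rig import *
c=capture("wrist");s=capture("scene")
a=np.vstack([c["image"][60:380],cv2.resize(s["image"][140:230,170:300],(560,280))])
cv2.imwrite("pics/w3.png",a[...,::-1])
E
```

```text
(no output)
```

View pics/w3.png

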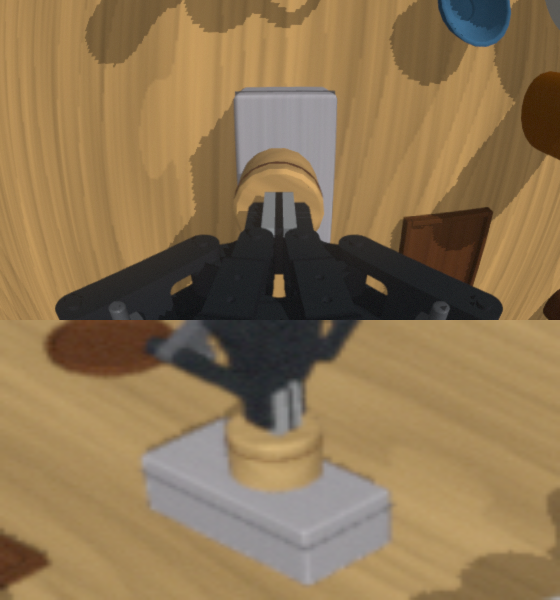

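The closed fingertips are at the height of the box top or just above it, not around the box, although TCP z reads 0.058. I'll measure the real fingertip height from depth.

```bash
python3 - <<'E'
from h import *;from rig import *
o=get_obs();print(o["tool_pos"],o["gripper_width"],o["finger_force"],pinch_z)
c=capture("scene");P=cloud(c);g=P[140:230,170:300]
hsv=cv2.cvtColor(c["image"],cv2.COLOR_RGB2HSV)[140:230,170:300]
m=(abs(g[...,0]-.455)<.04)&(abs(g[...,1]+.114)<.04)&(g[...,2]>.045)
for z0 in np.arange(.045,.16,.008):
    k=m&(g[...,2]>=z0)&(g[...,2]<z0+.008)
    if k.sum(): q=g[k];print(round(z0,3),k.sum(),q.min(0).round(3),q.max(0).round(3),"satmed",np.median(hsv[...,1][k]))
c=capture("wrist");P=cloud(c,True);print([ (v,P[v,275].round(3),P[v,290].round(3)) for v in range(235,300,8)])
E
```

```text
[ 0.45542499 -0.114089    0.05800971] 0.0024208383075551695 0.0 0.0187
0.045 437 [ 0.427 -0.154  0.045] [ 0.494 -0.074  0.053] satmed 5.0
0.053 66 [ 0.444 -0.127  0.053] [ 0.481 -0.092  0.061] satmed 111.0
0.061 64 [ 0.444 -0.123  0.061] [ 0.48  -0.092  0.069] satmed 113.0
0.069 66 [ 0.444 -0.125  0.069] [ 0.481 -0.092  0.077] satmed 116.0
0.077 67 [ 0.443 -0.13   0.077] [ 0.48  -0.091  0.085] satmed 119.0
0.085 176 [ 0.436 -0.136  0.085] [ 0.48  -0.092  0.093] satmed 114.0
0.093 33 [ 0.444 -0.119  0.093] [ 0.47  -0.101  0.101] satmed 15.0
0.101 42 [ 0.444 -0.118  0.101] [ 0.471 -0.101  0.109] satmed 10.5
0.109 49 [ 0.443 -0.118  0.109] [ 0.472 -0.102  0.117] satmed 20.0
0.117 38 [ 0.442 -0.115  0.118] [ 0.47  -0.101  0.125] satmed 8.0
0.125 28 [ 0.445 -0.108  0.125] [ 0.474 -0.1    0.132] satmed 11.5
0.133 78 [ 0.422 -0.122  0.133] [ 0.489 -0.097  0.141] satmed 33.0
0.141 120 [ 0.415 -0.123  0.141] [ 0.494 -0.098  0.149] satmed 38.5
0.149 86 [ 0.416 -0.129  0.149] [ 0.495 -0.095  0.157] satmed 38.0
0.157 85 [ 0.416 -0.129  0.157] [ 0.494 -0.094  0.165] satmed 34.0
[(235, array([ 0.453, -0.097,  0.089]), array([ 0.46 , -0.096,  0.091])), (243, array([ 0.453, -0.101,  0.089]), array([ 0.46, -0.1 ,  0.09])), (251, array([ 0.454, -0.105,  0.089]), array([ 0.461, -0.104,  0.091])), (259, array([ 0.454, -0.103,  0.103]), array([ 0.46 , -0.103,  0.102])), (267, array([ 0.454, -0.103,  0.112]), array([ 0.46 , -0.103,  0.111])), (275, array([ 0.454, -0.103,  0.117]), array([ 0.46 , -0.103,  0.118])), (283, array([ 0.454, -0.104,  0.123]), array([ 0.459, -0.103,  0.124])), (291, array([ 0.454, -0.105,  0.127]), array([ 0.459, -0.102,  0.131])), (299, array([ 0.454, -0.108,  0.128]), array([ 0.459, -0.102,  0.137]))]
```

```bash
python3 -m creep '[[[1,0,0,-0.03,0,0,0],[1,0,0,-0.06,0,0,0],[1,0,0,-0.06,0,0,0],[1,0,0,-0.06,0,0,0],[1,0,0,-0.06,0,0,0],[1,0,0,-0.06,0,0,0],[1,0,0,-0.06,0,0,0],[1,0,0,-0.06,0,0,0]]]' 40; cat > tip.py <<'E'
from h import *;from rig import *
o=get_obs();p=o["tool_pos"];print(p,o["gripper_width"])
for n in ("scene","wrist"):
    c=capture(n);P=cloud(c,n=="wrist");near=(abs(P[...,0]-p[0])<.06)&(abs(P[...,1]-p[1])<.05)&(P[...,2]>.1)
    q=P[near];z=np.sort(q[:,2]);print(n,len(q),"lowest",z[:12].round(4),q[q[:,2]<z[0]+.015].mean(0).round(4))
E
python3 tip.py; python3 -m creep '[[[-1,0,0,0,0,0,0],[-1,0,0,0,0,0,0],[-1,0,0,0,0,0,0],[-1,0,0,0,0,0,0],[-1,0,0,0,0,0,0],[-1,0,0,0,0,0,0],[-1,0,0,0,0,0,0],[-1,0,0,0,0,0,0]]]' 40; python3 tip.py
```

```text
clock: 7.7
tool_pos: [0.4553, -0.114, 0.1178]
orientation: [[-0.077, 0.997, -0.0], [0.997, 0.077, 0.0], [0.0, -0.0, -1.0]]
contact_force: [-0.5, -0.1, 0.1]
gripper_width: -0.006
finger_force: 0.0
[ 0.45534339 -0.11399726  0.11783007] -0.006044561223302186
scene 6324 lowest [0.1499 0.1506 0.1506 0.1513 0.152  0.1524 0.1527 0.153  0.1531 0.1531
 0.1538 0.1545] [ 0.4611 -0.1064  0.1591]
wrist 46677 lowest [0.153  0.1531 0.1533 0.1533 0.1534 0.1534 0.1535 0.1535 0.1537 0.1537
 0.1537 0.1537] [ 0.4553 -0.1049  0.1618]
clock: 8.8
tool_pos: [0.4554, -0.1141, 0.118]
orientation: [[-0.077, 0.997, 0.0], [0.997, 0.077, -0.0], [-0.0, 0.0, -1.0]]
contact_force: [0.2, 0.2, 0.5]
gripper_width: 0.995
finger_force: 0.0
[ 0.45544823 -0.11406482  0.11800301] 0.9948576219419559
scene 6216 lowest [0.162  0.1626 0.1628 0.1629 0.1632 0.1634 0.1636 0.1637 0.1639 0.1641
 0.1646 0.165 ] [ 0.4558 -0.1097  0.1709]
wrist 35778 lowest [0.1622 0.1627 0.1629 0.163  0.163  0.1631 0.1631 0.1631 0.1632 0.1632
 0.1633 0.1634] [ 0.4557 -0.1106  0.1715]
```

The real fingertips are about 34 mm (closed) to 45 mm (open) above the reported TCP, so I correct all heights for that.

```bash
python3 -m creep '[[[-1,0,0,0.03,0,0,0],[-1,0,0,0.06,0,0,0],[-1,0,0,0.08,0,0,0],[-1,0,0,0.09,0,0,0],[-1,0,0,0.097,0,0,0],[-1,0,0,0.097,0,0,0],[1,0,0,0.097,0,0,0],[1,0,0,0.097,0,0,0]]]' 30;  python3 -m creep '[[[1,0,0,0,0,0,0],[1,0,0,0,0,0,0],[1,0,0,0,0,0,0],[1,0,0,-0.01,0,0,0],[1,0,0,-0.04,0,0,0],[1,0,0,-0.08,0,0,0],[1,0,0,-0.08,0,0,0],[1,0,0,-0.08,0,0,0]]]' 30; python3 go.py .3950 -.3402 .1 30
```

```text
clock: 9.9
tool_pos: [0.4559, -0.1142, 0.0215]
orientation: [[-0.077, 0.997, 0.001], [0.997, 0.077, -0.0], [-0.0, 0.001, -1.0]]
contact_force: [-0.5, -0.4, 0.2]
gripper_width: 0.604
finger_force: 0.0
clock: 10.9
tool_pos: [0.455, -0.1142, 0.1009]
orientation: [[-0.077, 0.997, -0.0], [0.997, 0.077, -0.0], [-0.0, -0.0, -1.0]]
contact_force: [-0.7, -0.2, -1.5]
gripper_width: 0.529
finger_force: 31.0
t 10.9 p [ 0.455  -0.1142  0.1009] psi 94.4 w 0.529 F [-0.7 -0.2 -1.5]
shift [-0.2208 -0.0772  0.001 ] turn [-1.000e-04  3.000e-04  1.124e+00]
```

```bash
python3 -m creep '[[[1,-0.05,-0.017,0,0,0,0],[1,-0.1,-0.035,0,0,0,0],[1,-0.15,-0.052,0,0,0,0],[1,-0.2,-0.07,0,0,0,0],[1,-0.221,-0.077,0,0,0,0],[1,-0.221,-0.077,0,0,0,0],[1,-0.221,-0.077,0,0,0,0],[1,-0.221,-0.077,0.02,0,0,0]]]' 30; python3 go.py .3950 -.3402 -.0248 94.4
python3 - <<'E'
from h import *;from rig import *
c=capture("wrist");P=cloud(c,True);cv2.imwrite("pics/w4.png",c["image"][...,::-1])
Z=P[...,2];hsv=cv2.cvtColor(c["image"],cv2.COLOR_RGB2HSV)
m=(abs(Z-.115)<.05)&(abs(P[...,0]-.395)<.05)&(abs(P[...,1]+.34)<.05)&(hsv[...,1]>60);q=P[m];print("box",q.min(0),q.max(0))
E
```

```text
clock: 11.9
tool_pos: [0.3973, -0.3392, 0.0816]
orientation: [[-0.079, 0.997, 0.002], [0.997, 0.079, -0.001], [-0.001, 0.002, -1.0]]
contact_force: [0.8, -0.3, 0.1]
gripper_width: 0.527
finger_force: 31.0
t 11.9 p [ 0.3973 -0.3392  0.0816] psi 94.6 w 0.527 F [ 0.8 -0.3  0.1]
shift [-0.0006 -0.0026  0.1064] turn [0.0021 0.0011 0.0027]
box [ 0.34513047 -0.36358082  0.11091147] [ 0.44472444 -0.31773833  0.16491907]
```

View pics/w4.png

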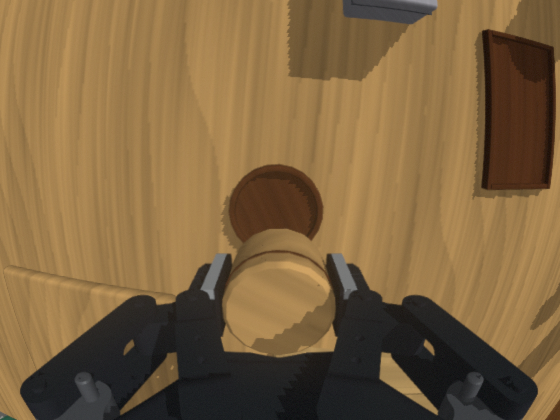

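The box at (278,290) is held upright above the round tray at (276,207), and the measured alignment is good. I lower it.

```bash
python3 -m creep '[[[1,-0.001,-0.002,0.03,0,0,0],[1,-0.001,-0.002,0.06,0,0,0],[1,-0.001,-0.002,0.085,0,0,0],[1,-0.001,-0.002,0.095,0,0,0],[1,-0.001,-0.002,0.1,0,0,0],[1,-0.001,-0.002,0.103,0,0,0],[1,-0.001,-0.002,0.105,0,0,0],[1,-0.001,-0.002,0.105,0,0,0]]]' 30;python3 -m creep '[[[1,0,0,0.001,0,0,0],[1,0,0,0.001,0,0,0],[1,0,0,0.002,0,0,0],[1,0,0,0.002,0,0,0],[1,0,0,0.002,0,0,0],[1,0,0,0.002,0,0,0],[1,0,0,0.002,0,0,0],[1,0,0,0.002,0,0,0]]]' 30
```

```text
clock: 12.95
tool_pos: [0.3939, -0.3417, -0.0236]
orientation: [[-0.077, 0.997, 0.001], [0.997, 0.077, -0.0], [-0.0, 0.0, -1.0]]
contact_force: [0.5, 0.1, -1.2]
gripper_width: 0.529
finger_force: 31.0
clock: 13.95
tool_pos: [0.394, -0.3418, -0.0244]
orientation: [[-0.077, 0.997, 0.0], [0.997, 0.077, -0.001], [-0.001, 0.0, -1.0]]
contact_force: [-3.4, 3.1, 16.2]
gripper_width: 0.523
finger_force: 32.6
```

```bash
python3 -m creep '[[[0.3,0,0,-0.0015,0,0,0],[-0.3,0,0,-0.0015,0,0,0],[-0.4,0,0,-0.0015,0,0,0],[-0.4,0,0,-0.0015,0,0,0],[-0.4,0,0,-0.02,0,0,0],[-0.4,0,0,-0.06,0,0,0],[-1,0,0,-0.11,0,0,0],[-1,0,0,-0.11,0,0,0]]]' 30;python3 go.py .4605 -.1193 .08 95; python3 - <<'E'
from h import *;from rig import *
c=capture("wrist");P=cloud(c,True);Z=P[...,2]
hsv=cv2.cvtColor(c["image"],cv2.COLOR_RGB2HSV);wood=(hsv[...,1]>60)
m=(abs(P[...,0]-.395)<.05)&(abs(P[...,1]+.34)<.05)&(Z>.03)&(Z<.06)&wood
q=P[m];print("box",m.sum(),q.min(0),q.max(0),cv2.minAreaRect((q[:,:2]*1000).astype(np.float32)))
E
```

```text
clock: 14.95
tool_pos: [0.3965, -0.3435, 0.0889]
orientation: [[-0.077, 0.997, 0.007], [0.997, 0.077, -0.005], [-0.006, 0.006, -1.0]]
contact_force: [0.5, 0.2, 0.1]
gripper_width: 0.998
finger_force: 0.0
t 14.95 p [ 0.3965 -0.3435  0.0889] psi 94.4 w 0.998 F [0.5 0.2 0.1]
shift [0.2186 0.0809 0.0081] turn [ 0.0063  0.006  -0.0105]
box 3221 [ 0.37185487 -0.36659623  0.03005894] [ 0.41774405 -0.32047554  0.04628141] ((394.79864501953125, -343.40985107421875), (45.90217590332031, 45.76057434082031), 35.5866813659668)
```

```bash
python3 -m creep '[[[-1,0.05,0.018,0,0,0,0],[-1,0.1,0.036,0,0,0,0],[-1,0.15,0.055,0,0,0,0],[-1,0.2,0.075,0,0,0,0],[-1,0.218,0.081,0,0,0,-0.01],[-1,0.218,0.081,0,0,0,-0.01],[-1,0.218,0.081,0,0,0,-0.01],[-1,0.218,0.081,0,0,0,-0.01]]]' 50;python3 - <<'E'
from h import *;from rig import *
c=capture("wrist");P=cloud(c,True);Z=P[...,2]
hsv=cv2.cvtColor(c["image"],cv2.COLOR_RGB2HSV)
m=(abs(P[...,0]-.46)<.1)&(abs(P[...,1]+.12)<.1)&(abs(Z-.05)<.006)&(hsv[...,1]<60)
q=P[m];r=cv2.minAreaRect((q[:,:2]*1000).astype(np.float32));b=cv2.boxPoints(r);e=b[1]-b[0];print("tin",m.sum(),r,np.degrees(np.arctan2(e[1],e[0])),np.linalg.norm(e))
E
python3 go.py .4605 -.1193 -.022 95
```

```text
clock: 16.0
tool_pos: [0.4571, -0.1198, 0.0838]
orientation: [[-0.084, 0.996, -0.001], [0.996, 0.084, -0.001], [-0.0, -0.001, -1.0]]
contact_force: [0.5, -0.6, -0.7]
gripper_width: 1.002
finger_force: 0.0
tin 13560 ((460.8063049316406, -119.72217559814453), (60.110774993896484, 115.10530853271484), 4.785355091094971) -85.21466 115.1053
t 16.05 p [ 0.4572 -0.1195  0.0838] psi 94.8 w 1.001 F [0.  0.4 0.3]
shift [-0.      0.0033  0.1058] turn [-0.0005  0.0003 -0.0031]
```

```bash
python3 -m creep '[[[-1,0,0.0035,0.02,0,0,0],[-1,0,0.0035,0.05,0,0,0],[-1,0,0.0035,0.08,0,0,0],[-1,0,0.0035,0.095,0,0,0],[-1,0,0.0035,0.105,0,0,0],[-1,0,0.0035,0.105,0,0,0],[1,0,0.0035,0.105,0,0,0],[1,0,0.0035,0.105,0,0,0]]]' 60;  python3 -m creep '[[[1,0,0,0,0,0,0],[1,0,0,0,0,0,0],[1,0,0,-0.01,0,0,0],[1,0,0,-0.03,0,0,0],[1,0,0,-0.06,0,0,0],[1,0,0,-0.1,0,0,0],[1,0,0,-0.1,0,0,0],[1,0,0,-0.1,0,0,0]]]' 60; python3 go.py .6175 -.2250 .078 97.2
```

```text
clock: 17.05
tool_pos: [0.4616, -0.1178, -0.0201]
orientation: [[-0.087, 0.996, 0.001], [0.996, 0.087, -0.001], [-0.001, 0.001, -1.0]]
contact_force: [-0.8, 0.3, 4.5]
gripper_width: 0.692
finger_force: 64.9
clock: 18.05
tool_pos: [0.4604, -0.1177, 0.0786]
orientation: [[-0.087, 0.996, -0.001], [0.996, 0.087, -0.0], [-0.0, -0.001, -1.0]]
contact_force: [0.3, 0.4, -3.6]
gripper_width: 0.692
finger_force: 66.1
t 18.05 p [ 0.4604 -0.1177  0.0786] psi 95.0 w 0.692 F [ 0.3  0.4 -3.6]
shift [-0.1205  0.1472  0.0005] turn [-0.0009  0.0001 -0.0389]
```

```bash
python3 -m creep '[[[1,-0.025,0.03,0,0,0,0],[1,-0.05,0.06,0,0,0,0],[1,-0.075,0.095,0,0,0,0],[1,-0.1,0.125,0,0,0,-0.02],[1,-0.118,0.147,0,0,0,-0.04],[1,-0.118,0.147,0,0,0,-0.04],[1,-0.118,0.147,0,0,0,-0.04],[1,-0.118,0.147,0,0,0,-0.04]]]' 60;python3 go.py .6175 -.2230 -.016 97.2
python3 - <<'E'
from h import *;from rig import *
c=capture("wrist");P=cloud(c,True);Z=P[...,2]
hsv=cv2.cvtColor(c["image"],cv2.COLOR_RGB2HSV)
m=(abs(P[...,0]-.617)<.1)&(abs(P[...,1]+.225)<.1)&(abs(Z-.149)<.006)&(hsv[...,1]<60)
q=P[m];r=cv2.minAreaRect((q[:,:2]*1000).astype(np.float32));print("tin",m.sum(),r,np.median(q[:,2]))
cv2.imwrite("pics/w5.png",c["image"][...,::-1])
E
```

```text
clock: 19.05
tool_pos: [0.6167, -0.2214, 0.0782]
orientation: [[-0.128, 0.992, -0.002], [0.992, 0.128, 0.001], [0.001, -0.002, -1.0]]
contact_force: [-0.6, 0.4, -4.0]
gripper_width: 0.694
finger_force: 66.2
t 19.05 p [ 0.6167 -0.2214  0.0782] psi 97.3 w 0.694 F [-0.6  0.4 -4. ]
shift [-0.0018  0.0007  0.0942] turn [-0.0018 -0.0009  0.0022]
tin 31094 ((615.7362060546875, -206.65499877929688), (85.97423553466797, 82.25564575195312), 6.396891117095947) 0.14802633982638402
```

View pics/w5.png

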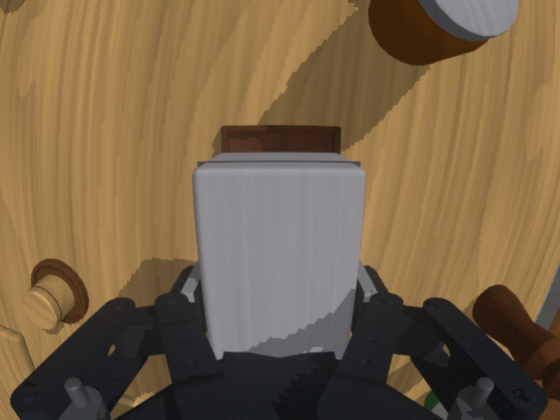

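The tin (200–360, 155–355) is held square over the long tray at (222–340,127), and the round box already stands in its tray at (55,300). I lower the tin.

```bash
python3 -m creep '[[[1,-0.002,0.001,0.03,0,0,0],[1,-0.002,0.001,0.055,0,0,0],[1,-0.002,0.001,0.075,0,0,0],[1,-0.002,0.001,0.085,0,0,0],[1,-0.002,0.001,0.09,0,0,0],[1,-0.002,0.001,0.092,0,0,0],[1,-0.002,0.001,0.093,0,0,0],[1,-0.002,0.001,0.093,0,0,0]]]' 60;python3 -m creep '[[[1,0,0,0.001,0,0,0],[1,0,0,0.001,0,0,0],[1,0,0,0.002,0,0,0],[1,0,0,0.002,0,0,0],[1,0,0,0.002,0,0,0],[1,0,0,0.002,0,0,0],[1,0,0,0.002,0,0,0],[1,0,0,0.002,0,0,0]]]' 60
```

```text
clock: 20.1
tool_pos: [0.6195, -0.2244, -0.0135]
orientation: [[-0.127, 0.992, 0.001], [0.992, 0.127, -0.0], [-0.0, 0.001, -1.0]]
contact_force: [0.4, -0.4, -4.3]
gripper_width: 0.693
finger_force: 66.4
clock: 21.1
tool_pos: [0.6193, -0.2243, -0.0159]
orientation: [[-0.127, 0.992, 0.0], [0.992, 0.127, -0.0], [-0.0, 0.0, -1.0]]
contact_force: [0.7, -0.5, -2.5]
gripper_width: 0.692
finger_force: 66.5
```

```bash
python3 -m creep '[[[1,0,0,0.001,0,0,0],[1,0,0,0.001,0,0,0],[1,0,0,0.001,0,0,0],[1,0,0,0.001,0,0,0],[1,0,0,0.0015,0,0,0],[1,0,0,0.0015,0,0,0],[1,0,0,0.0015,0,0,0],[1,0,0,0.0015,0,0,0]]]' 60; python3 -m creep '[[[0,0,0,0,0,0,0],[-1,0,0,0,0,0,0],[-1,0,0,0,0,0,0],[-1,0,0,0,0,0,0],[-1,0,0,-0.02,0,0,0],[-1,0,0,-0.06,0,0,0],[-1,0,0,-0.11,0,0,0],[-1,0,0,-0.13,0,0,0]]]' 30;python3 - <<'E'
from h import *;from rig import *
c=capture("wrist");P=cloud(c,True);Z=P[...,2]
hsv=cv2.cvtColor(c["image"],cv2.COLOR_RGB2HSV)
m=(abs(P[...,0]-.617)<.1)&(abs(P[...,1]+.225)<.1)&(abs(Z-.054)<.01)&(hsv[...,1]<60)
q=P[m];r=cv2.minAreaRect((q[:,:2]*1000).astype(np.float32));print("tin",m.sum(),r,np.median(q[:,2]),"far y end z",np.median(q[q[:,1]>-.19][:,2]),np.median(q[q[:,1]<-.25][:,2]))
E
python3 go.py .488 .120 .12 61.3
```

```text
clock: 22.1
tool_pos: [0.6193, -0.2243, -0.016]
orientation: [[-0.127, 0.992, 0.0], [0.992, 0.127, -0.001], [-0.001, 0.0, -1.0]]
contact_force: [-5.0, 0.9, 8.1]
gripper_width: 0.696
finger_force: 68.0
clock: 23.1
tool_pos: [0.6214, -0.2246, 0.1174]
orientation: [[-0.127, 0.992, 0.006], [0.992, 0.127, -0.002], [-0.002, 0.006, -1.0]]
contact_force: [-0.3, -0.8, 0.7]
gripper_width: 1.003
finger_force: 0.0
tin 10886 ((620.1776123046875, -225.98779296875), (60.47890090942383, 115.22834014892578), 7.265603542327881) 0.05382965051273775 far y end z 0.05371392607828206 0.05387631702732412
t 23.15 p [ 0.622  -0.2248  0.1186] psi 97.3 w 1.004 F [0.5 0.5 1.3]
shift [ 0.359  -0.0893 -0.0032] turn [0.0078 0.0009 0.6277]
```

```bash
python3 -m creep '[[[-1,0.05,-0.013,0,0,0,-0.13],[-1,0.1,-0.025,0,0,0,-0.27],[-1,0.15,-0.037,0,0,0,-0.4],[-1,0.2,-0.05,0,0,0,-0.54],[-1,0.25,-0.062,0,0,0,-0.67],[-1,0.3,-0.075,0,0,0,-0.81],[-1,0.35,-0.087,0,0,0,-0.943],[-1,0.359,-0.089,0,0,0,-0.943]]]' 30
python3 -m creep '[[[-1,0,0,0,0,0,0],[-1,0,0,0,0,0,0],[-1,0,0,0,0,0,0],[-1,0,0,0,0,0,0],[-1,0,0,0,0,0,0],[-1,0,0,0,0,0,0],[-1,0,0,0,0,0,0],[-1,0,0,0,0,0,0]]]' 30
python3 - <<'E'
from h import *;from rig import *
c=capture("wrist");P=cloud(c,True);Z=P[...,2]
cv2.imwrite("pics/w6.png",c["image"][...,::-1])
m=(abs(P[...,0]-.488)<.08)&(abs(P[...,1]-.12)<.08)&(Z>.1)&(Z<.109);q=P[m][:,:2];x,y=.488,.12
for _ in range(10):
    r=np.hypot(*(q-[x,y]).T);s=q[(r<.0275)&(r>.018)];A=np.c_[2*s,np.ones(len(s))];x,y,k=np.linalg.lstsq(A,(s**2).sum(1),rcond=None)[0]
r=np.hypot(*(q-[x,y]).T);h=q[(r>.036)&(r<.065)].mean(0);print("fit",x,y,np.sqrt(k+x*x+y*y),len(s),"dir",np.degrees(np.arctan2(h[1]-y,h[0]-x)),(r>.036).sum())
E
python3 go.py .488 .120 .037 151.3
```

```text
clock: 24.15
tool_pos: [0.4834, 0.1242, 0.1124]
orientation: [[-0.88, 0.474, -0.001], [0.474, 0.88, 0.001], [0.001, 0.001, -1.0]]
contact_force: [0.3, -0.0, -0.3]
gripper_width: 0.996
finger_force: 0.0
clock: 25.15
tool_pos: [0.4854, 0.1206, 0.1125]
orientation: [[-0.877, 0.48, 0.0], [0.48, 0.877, -0.0], [-0.0, 0.0, -1.0]]
contact_force: [-0.1, -0.2, -0.4]
gripper_width: 1.001
finger_force: 0.0
fit 0.4886947881786563 0.12040887814215831 0.024166457068113885 1639 dir -29.128714022739405 185
t 25.2 p [0.4854 0.1206 0.1125] psi 151.3 w 0.999 F [-0.3 -0.6  0.2]
shift [-0.0026  0.0007  0.0755] turn [-0.      0.      0.0002]
```

View pics/w6.png

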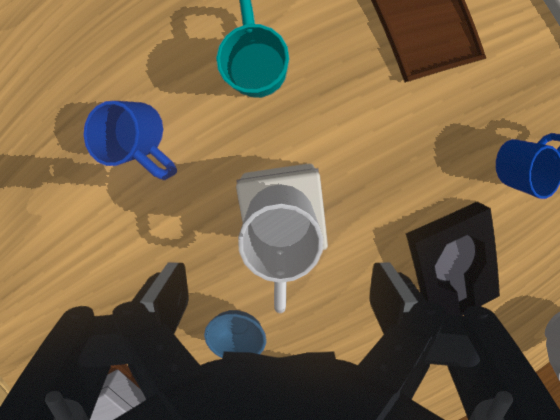

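The grey cup at (281,242) has its handle along the tool's −x axis (280,300), centred between the fingers. I grip it.

```bash
python3 -m creep '[[[-1,-0.003,0.001,0.02,0,0,0],[-1,-0.003,0.001,0.04,0,0,0],[-1,-0.003,0.001,0.06,0,0,0],[-1,-0.003,0.001,0.07,0,0,0],[-1,-0.003,0.001,0.0755,0,0,0],[-1,-0.003,0.001,0.0755,0,0,0],[1,-0.003,0.001,0.0755,0,0,0],[1,-0.003,0.001,0.0755,0,0,0]]]' 35;  python3 -m creep '[[[1,0,0,0,0,0,0],[1,0,0,0,0,0,0],[1,0,0,0,0,0,0],[1,0,0,-0.01,0,0,0],[1,0,0,-0.03,0,0,0],[1,0,0,-0.06,0,0,0],[1,0,0,-0.08,0,0,0],[1,0,0,-0.08,0,0,0]]]' 35; python3 go.py .6263 .2527 .117 174.1
```

```text
clock: 26.2
tool_pos: [0.489, 0.1201, 0.0376]
orientation: [[-0.877, 0.48, 0.001], [0.48, 0.877, 0.0], [-0.001, 0.001, -1.0]]
contact_force: [-4.5, -1.6, 25.6]
gripper_width: 0.61
finger_force: 32.8
clock: 27.2
tool_pos: [0.49, 0.1205, 0.1194]
orientation: [[-0.877, 0.48, 0.004], [0.48, 0.877, 0.001], [-0.004, 0.003, -1.0]]
contact_force: [0.1, -0.2, -1.0]
gripper_width: 0.613
finger_force: 36.8
t 27.2 p [0.49   0.1205 0.1194] psi 151.3 w 0.613 F [ 0.1 -0.2 -1. ]
shift [-0.056   0.1814  0.0031] turn [ 0.002   0.004  -0.3981]
```

```bash
cat > foam.py <<'E'
from h import *;from rig import *
c=capture("wrist");P=cloud(c,True);Z=P[...,2]
V=cv2.cvtColor(c["image"],cv2.COLOR_RGB2HSV)[...,2]
m=(abs(P[...,0]-.636)<.075)&(abs(P[...,1]-.2517)<.065)&(abs(Z-.026)<.005)
n,l,s,_=cv2.connectedComponentsWithStats(m.astype(np.uint8));m=l==1+np.argmax(s[1:,4]);q=P[m]
r=cv2.minAreaRect((q[:,:2]*1000).astype(np.float32));b=cv2.boxPoints(r);e=b[1]-b[0];print("foam",m.sum(),r,np.degrees(np.arctan2(e[1],e[0])),np.linalg.norm(e),np.median(q[:,2]))
w=(abs(P[...,0]-.636)<.055)&(abs(P[...,1]-.2517)<.04)&(Z<.014);q=P[w]
if len(q): print("pocket",len(q),cv2.minAreaRect((q[:,:2]*1000).astype(np.float32)))
E
python3 foam.py
```

```text
foam 4293 ((638.1948852539062, 251.4600067138672), (89.3910903930664, 114.24359130859375), 84.07972717285156) -5.920274 114.243614 0.02597221540435196
pocket 2329 ((635.9642944335938, 251.57022094726562), (79.92759704589844, 109.88966369628906), 89.87135314941406)
```

```bash
python3 -m creep '[[[1,-0.012,0.045,0,0,0,-0.1],[1,-0.025,0.09,0,0,0,-0.2],[1,-0.04,0.135,0,0,0,-0.3],[1,-0.057,0.182,0,0,0,-0.398],[1,-0.057,0.182,0,0,0,-0.398],[1,-0.057,0.182,0,0,0,-0.398],[1,-0.057,0.182,0,0,0,-0.398],[1,-0.057,0.182,0,0,0,-0.398]]]' 35; python3 go.py .6273 .2526 .05 174.1; python3 foam.py;python3 - <<'E'
from h import *;from rig import *
c=capture("wrist");P=cloud(c,True);Z=P[...,2]
p=get_obs()["tool_pos"];zt=p[2]-.0376+.106;cv2.imwrite("pics/w7.png",c["image"][...,::-1])
m=(np.hypot(P[...,0]-p[0],P[...,1]-p[1])<.03)&(abs(Z-zt)<.008)
q=P[m][:,:2];x,y=p[:2]
for _ in range(10):
    r=np.hypot(*(q-[x,y]).T);s=q[(r<.0275)&(r>.02)];A=np.c_[2*s,np.ones(len(s))];x,y,k=np.linalg.lstsq(A,(s**2).sum(1),rcond=None)[0]
print("cup",x,y,np.sqrt(k+x*x+y*y),len(s),"rim z",np.percentile(P[m][:,2],90),zt)
E
```

```text
clock: 28.25
tool_pos: [0.6256, 0.2513, 0.1172]
orientation: [[-0.995, 0.103, 0.0], [0.103, 0.995, -0.001], [-0.0, -0.001, -1.0]]
contact_force: [-0.6, 0.2, -0.8]
gripper_width: 0.608
finger_force: 37.0
t 28.25 p [0.6256 0.2513 0.1172] psi 174.1 w 0.608 F [-0.6  0.2 -0.8]
shift [-0.0016  0.0015  0.0671] turn [-0.0009  0.0002 -0.0005]
foam 4551 ((626.0562133789062, 252.68148803710938), (89.0738754272461, 87.71220397949219), 84.04602813720703) -5.953964 87.71217 0.025886854809154036
pocket 2676 ((610.8268432617188, 256.269287109375), (64.03172302246094, 67.13163757324219), 83.04464721679688)
cup 0.6250425950570099 0.25163666829224973 0.0243673700958234 5066 rim z 0.18861600173583706 0.18569337299119715
```

View pics/w7.png

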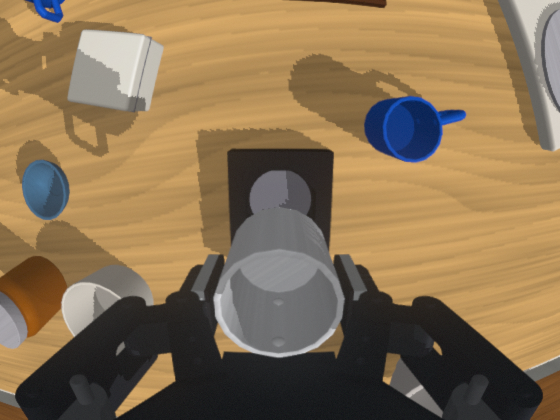

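The cup at (280,300) is in line with the block (228–333, centre 280) and the well at (280,195). After a 3 mm correction along foam +x, I lower it slowly.

```bash
python3 -m creep '[[[1,-0.003,0.001,0.03,0,0,0],[1,-0.003,0.001,0.055,0,0,0],[1,-0.003,0.001,0.075,0,0,0],[1,-0.003,0.001,0.09,0,0,0],[1,-0.003,0.001,0.098,0,0,0],[1,-0.003,0.001,0.102,0,0,0],[1,-0.003,0.001,0.105,0,0,0],[1,-0.003,0.001,0.108,0,0,0]]]' 35; python3 go.py;python3 -m creep '[[[1,0,0,0.002,0,0,0],[1,0,0,0.004,0,0,0],[1,0,0,0.006,0,0,0],[1,0,0,0.007,0,0,0],[1,0,0,0.008,0,0,0],[1,0,0,0.008,0,0,0],[1,0,0,0.008,0,0,0],[1,0,0,0.008,0,0,0]]]' 35;python3 go.py
```

```text
clock: 29.35
tool_pos: [0.6294, 0.2532, 0.0094]
orientation: [[-0.995, 0.103, 0.001], [0.103, 0.995, 0.0], [-0.001, 0.0, -1.0]]
contact_force: [0.9, -0.3, -1.4]
gripper_width: 0.607
finger_force: 37.0
t 29.35 p [0.6294 0.2532 0.0094] psi 174.1 w 0.607 F [ 0.9 -0.3 -1.4]
clock: 30.35
tool_pos: [0.629, 0.2531, 0.0011]
orientation: [[-0.995, 0.103, 0.0], [0.103, 0.995, 0.0], [-0.0, 0.0, -1.0]]
contact_force: [-0.7, 0.4, -0.2]
gripper_width: 0.607
finger_force: 37.0
t 30.35 p [0.629  0.2531 0.0011] psi 174.1 w 0.607 F [-0.7  0.4 -0.2]
```

Free entry. I continue down to the floor at about z −0.0065.

```bash
python3 -m creep '[[[1,0,0,0.002,0,0,0],[1,0,0,0.004,0,0,0],[1,0,0,0.0055,0,0,0],[1,0,0,0.0065,0,0,0],[1,0,0,0.0075,0,0,0],[1,0,0,0.0075,0,0,0],[1,0,0,0.0075,0,0,0],[1,0,0,0.0075,0,0,0]]]' 35;python3 -m creep '[[[1,0,0,0.0005,0,0,0],[1,0,0,0.001,0,0,0],[1,0,0,0.0015,0,0,0],[1,0,0,0.0015,0,0,0],[1,0,0,0.0015,0,0,0],[1,0,0,0.0015,0,0,0],[1,0,0,0.0015,0,0,0],[1,0,0,0.0015,0,0,0]]]' 35;python3 go.py
```

```text
clock: 31.35
tool_pos: [0.629, 0.253, -0.0061]
orientation: [[-0.995, 0.103, 0.0], [0.103, 0.995, -0.0], [-0.0, -0.0, -1.0]]
contact_force: [-1.9, -2.2, 6.1]
gripper_width: 0.608
finger_force: 37.5
clock: 32.35
tool_pos: [0.6291, 0.253, -0.0062]
orientation: [[-0.995, 0.103, 0.001], [0.103, 0.995, -0.001], [-0.001, -0.001, -1.0]]
contact_force: [-6.9, -5.4, 16.3]
gripper_width: 0.608
finger_force: 38.4
t 32.35 p [ 0.6291  0.253  -0.0062] psi 174.1 w 0.608 F [-6.9 -5.4 16.3]
```

```bash
python3 -m creep '[[[0.3,0,0,-0.001,0,0,0],[-0.4,0,0,-0.001,0,0,0],[-0.5,0,0,-0.001,0,0,0],[-0.5,0,0,-0.001,0,0,0],[-0.5,0,0,-0.02,0,0,0],[-0.5,0,0,-0.06,0,0,0],[-1,0,0,-0.11,0,0,0],[-1,0,0,-0.13,0,0,0]]]' 35;python3 - <<'E'
from h import *;from rig import *
c=capture("wrist");P=cloud(c,True);Z=P[...,2]
m=(np.hypot(P[...,0]-.628,P[...,1]-.2525)<.05)&(Z>.04)&(Z<.08)
q=P[m][:,:2];x,y=.628,.2525
for _ in range(10):
    r=np.hypot(*(q-[x,y]).T);s=q[(r<.0275)&(r>.02)];A=np.c_[2*s,np.ones(len(s))];x,y,k=np.linalg.lstsq(A,(s**2).sum(1),rcond=None)[0]
print("cup",x,y,np.sqrt(k+x*x+y*y),len(s),"z",np.percentile(P[m][:,2],[50,90,97]))
cv2.imwrite("pics/w8.png",c["image"][...,::-1])
E
python3 go.py .4895 .122 .08 159.1
```

```text
clock: 33.35
tool_pos: [0.6306, 0.2546, 0.1269]
orientation: [[-0.995, 0.102, 0.005], [0.102, 0.995, 0.003], [-0.005, 0.003, -1.0]]
contact_force: [0.4, 0.4, 0.3]
gripper_width: 0.998
finger_force: 0.0
cup 0.6284685152249451 0.2531012177714536 0.02411171143761732 1570 z [0.05822922 0.06227359 0.0627876 ]
t 33.4 p [0.6311 0.2548 0.1282] psi 174.1 w 1.0 F [0.1 1.1 1.9]
shift [ 0.1275 -0.1468  0.0468] turn [0.0047 0.0058 0.262 ]
```

View pics/w8.png

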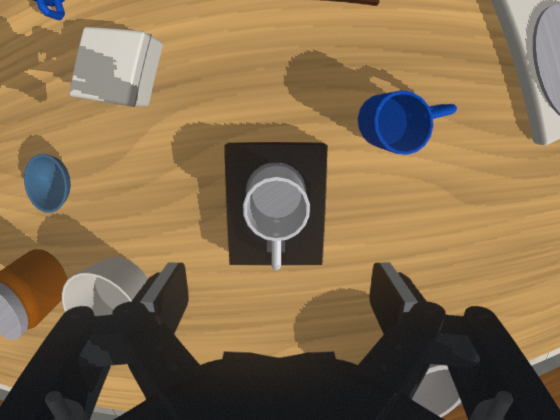

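The cup stands in the foam at (276,202), with its handle in the slot (277,255) and its rim at 62 mm, so it is fully home. The caddy is next.

```bash
python3 -m creep '[[[-1,0.03,-0.035,0,0,0,0.07],[-1,0.065,-0.075,0,0,0,0.14],[-1,0.1,-0.115,0,0,0,0.2],[-1,0.1275,-0.147,0,0,0,0.262],[-1,0.1275,-0.147,0.03,0,0,0.262],[-1,0.1275,-0.147,0.047,0,0,0.262],[-1,0.1275,-0.147,0.047,0,0,0.262],[-1,0.1275,-0.147,0.047,0,0,0.262]]]' 60;python3 - <<'E'
from h import *;from rig import *
c=capture("wrist");P=cloud(c,True);Z=P[...,2]
hsv=cv2.cvtColor(c["image"],cv2.COLOR_RGB2HSV)
m=(abs(P[...,0]-.49)<.07)&(abs(P[...,1]-.122)<.07)&(abs(Z-.05)<.006)&(hsv[...,1]<60)
q=P[m];r=cv2.minAreaRect((q[:,:2]*1000).astype(np.float32));print("caddy",m.sum(),r,np.median(q[:,2]))
m=(abs(P[...,0]-.40)<.08)&(abs(P[...,1]-.324)<.08)&(Z>.002)&(Z<.018)&(hsv[...,2]<120);q=P[m]
if m.sum()>50:print("tray",m.sum(),cv2.minAreaRect((q[:,:2]*1000).astype(np.float32)))
E
python3 go.py .4895 .122 -.021 159.1
```

```text
clock: 34.4
tool_pos: [0.4876, 0.1208, 0.0753]
orientation: [[-0.935, 0.356, 0.0], [0.356, 0.935, 0.001], [0.0, 0.001, -1.0]]
contact_force: [-0.5, -0.1, 0.5]
gripper_width: 1.003
finger_force: 0.0
caddy 8621 ((490.8323974609375, 121.74636840820312), (63.82559585571289, 63.785606384277344), 69.67994689941406) 0.049898009509934504
tray 8252 ((409.47174072265625, 321.06036376953125), (101.9182357788086, 82.96430969238281), 83.0570297241211)
t 34.45 p [0.4877 0.1207 0.0756] psi 159.1 w 0.998 F [ 0.5 -0.3  0.7]
shift [-0.0011  0.0017  0.0966] turn [0.001  0.0005 0.0006]
```

```bash
python3 -m creep '[[[-1,-0.002,0.002,0.02,0,0,0],[-1,-0.002,0.002,0.05,0,0,0],[-1,-0.002,0.002,0.075,0,0,0],[-1,-0.002,0.002,0.09,0,0,0],[-1,-0.002,0.002,0.0965,0,0,0],[-1,-0.002,0.002,0.0965,0,0,0],[1,-0.002,0.002,0.0965,0,0,0],[1,-0.002,0.002,0.0965,0,0,0]]]' 60;  python3 -m creep '[[[1,0,0,0,0,0,0],[1,0,0,0,0,0,0],[1,0,0,-0.01,0,0,0],[1,0,0,-0.03,0,0,0],[1,0,0,-0.07,0,0,0],[1,0,0,-0.12,0,0,0],[1,0,0,-0.13,0,0,0],[1,0,0,-0.13,0,0,0]]]' 60; python3 go.py .4020 .3240 .108 173
```

```text
clock: 35.45
tool_pos: [0.4905, 0.1213, -0.0205]
orientation: [[-0.934, 0.357, 0.002], [0.357, 0.934, 0.0], [-0.002, 0.001, -1.0]]
contact_force: [-0.7, 0.0, 6.1]
gripper_width: 0.74
finger_force: 66.5
clock: 36.45
tool_pos: [0.4898, 0.1206, 0.1091]
orientation: [[-0.934, 0.357, 0.001], [0.357, 0.934, -0.001], [-0.001, -0.0, -1.0]]
contact_force: [0.4, -0.6, -4.7]
gripper_width: 0.74
finger_force: 67.6
t 36.45 p [0.4898 0.1206 0.1091] psi 159.1 w 0.74 F [ 0.4 -0.6 -4.7]
shift [0.1546 0.1587 0.0009] turn [-2.000e-04  1.400e-03 -2.431e-01]
```

```bash
python3 -m creep '[[[1,0.03,0.03,0,0,0,-0.05],[1,0.06,0.06,0,0,0,-0.1],[1,0.09,0.092,0,0,0,-0.15],[1,0.12,0.123,0,0,0,-0.2],[1,0.1545,0.1585,0,0,0,-0.243],[1,0.1545,0.1585,0,0,0,-0.243],[1,0.1545,0.1585,0,0,0,-0.243],[1,0.1545,0.1585,0,0,0,-0.243]]]' 60; python3 go.py .4020 .3240 -.0165 173;python3 - <<'E'
from h import *;from rig import *
c=capture("top");hsv=cv2.cvtColor(c["image"],cv2.COLOR_RGB2HSV);P=cloud(c)
c=capture("wrist");cv2.imwrite("pics/w9.png",c["image"][...,::-1])
E
```

```text
clock: 37.45
tool_pos: [0.4021, 0.3225, 0.1075]
orientation: [[-0.992, 0.123, -0.001], [0.123, 0.992, -0.002], [0.001, -0.002, -1.0]]
contact_force: [-0.4, 0.9, -3.7]
gripper_width: 0.738
finger_force: 67.9
t 37.45 p [0.4021 0.3225 0.1075] psi 172.9 w 0.738 F [-0.4  0.9 -3.7]
shift [0.0002 0.0018 0.124 ] turn [-0.002  -0.001  -0.0016]
```

View pics/w9.png

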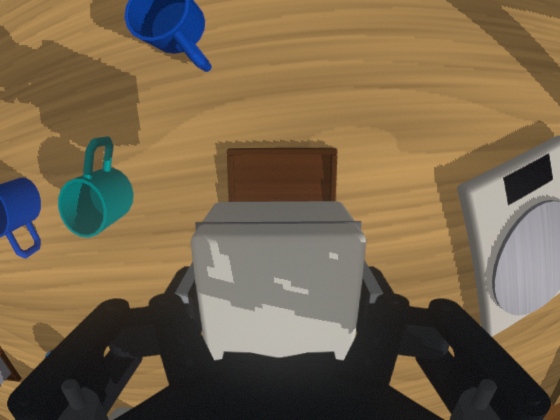

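The caddy (centre column 280) is square and centred over the square tray (228–336). I lower it.

```bash
python3 -m creep '[[[1,0,0.001,0.035,0,0,0],[1,0,0.001,0.07,0,0,0],[1,0,0.001,0.095,0,0,0],[1,0,0.001,0.11,0,0,0],[1,0,0.001,0.118,0,0,0],[1,0,0.001,0.121,0,0,0],[1,0,0.001,0.123,0,0,0],[1,0,0.001,0.123,0,0,0]]]' 60;python3 -m creep '[[[1,0,0,0.0005,0,0,0],[1,0,0,0.001,0,0,0],[1,0,0,0.0015,0,0,0],[1,0,0,0.002,0,0,0],[1,0,0,0.002,0,0,0],[1,0,0,0.002,0,0,0],[1,0,0,0.002,0,0,0],[1,0,0,0.002,0,0,0]]]' 60
```

```text
clock: 38.55
tool_pos: [0.4023, 0.3254, -0.0141]
orientation: [[-0.993, 0.122, 0.001], [0.122, 0.993, 0.0], [-0.001, 0.001, -1.0]]
contact_force: [0.2, 0.8, -3.8]
gripper_width: 0.739
finger_force: 67.9
clock: 39.55
tool_pos: [0.402, 0.3252, -0.0164]
orientation: [[-0.993, 0.122, 0.0], [0.122, 0.993, -0.0], [-0.0, -0.0, -1.0]]
contact_force: [-1.4, -1.6, 0.7]
gripper_width: 0.736
finger_force: 68.2
```

```bash
python3 -m creep '[[[1,0,0,0.0005,0,0,0],[1,0,0,0.001,0,0,0],[1,0,0,0.001,0,0,0],[0,0,0,0.0005,0,0,0],[-1,0,0,0,0,0,0],[-1,0,0,0,0,0,0],[-1,0,0,0,0,0,0],[-1,0,0,0,0,0,0]]]' 60; python3 -m creep '[[[-1,0,0,-0.02,0,0,0],[-1,0,0,-0.06,0,0,0],[-1,0,0,-0.11,0,0,0],[-1,0,0,-0.15,0,0,0],[-1,0.05,0,-0.15,0,0,0],[-1,0.05,0,-0.15,0,0,0],[-1,0.05,0,-0.15,0,0,0],[-1,0.05,0,-0.15,0,0,0]]]' 30;python3 - <<'E'
from h import *;from rig import *
c=capture("wrist");P=cloud(c,True);Z=P[...,2]
hsv=cv2.cvtColor(c["image"],cv2.COLOR_RGB2HSV)
m=(abs(P[...,0]-.402)<.07)&(abs(P[...,1]-.324)<.07)&(abs(Z-.054)<.01)&(hsv[...,1]<60)
q=P[m];print("caddy",m.sum(),cv2.minAreaRect((q[:,:2]*1000).astype(np.float32)) if len(q) else 0,np.percentile(q[:,2],[10,50,90]))
c=capture("scene");cv2.imwrite("pics/end.png",c["image"][...,::-1])
E
python3 go.py
```

```text
clock: 40.55
tool_pos: [0.402, 0.3252, -0.0166]
orientation: [[-0.993, 0.122, -0.0], [0.122, 0.993, 0.0], [0.0, 0.0, -1.0]]
contact_force: [-0.3, -1.0, -0.0]
gripper_width: 1.002
finger_force: 0.0
clock: 41.55
tool_pos: [0.3532, 0.331, 0.1336]
orientation: [[-0.992, 0.123, 0.0], [0.123, 0.992, 0.0], [-0.0, 0.0, -1.0]]
contact_force: [0.0, -0.3, 0.3]
gripper_width: 1.002
finger_force: 0.0
caddy 4984 ((402.23828125, 325.33770751953125), (64.39533996582031, 64.10530090332031), 83.87641143798828) [0.05274307 0.05391249 0.05476516]
t 41.65 p [0.353  0.3311 0.1334] psi 173.0 w 1.0 F [-0.2  0.7 -0.1]
```

View pics/end.png

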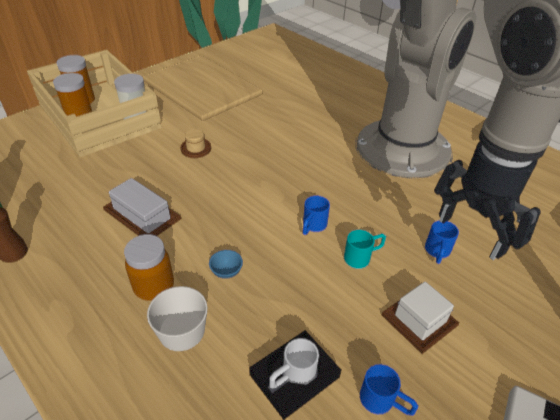

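All four pieces stand in their places: round box (195,145), tin (140,205), cup in the foam (298,362) and caddy (424,312). The jar and tub have not moved, and the gripper is clear of everything.

```bash
python3 -c "
from rig import *
print(sign_off())"
```

```text
the job is handed in; nothing more can be done
None
```

The job is handed in at 41.7 s: the tin, caddy and round box are upright in their trays, the cup is fully home in the foam with its handle in the slot, and the jar and tub were left where they stood.

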